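# Fold out the tape peg and hang the amber roll

## Task

Get the taping station ready: swing the folded steel peg on the perforated tool panel out and down until it is on its stop, then take the amber tape roll from the rack and hang it on the peg, between the panel and the black ball. Leave the green roll in the rack and do not disturb the other things on the bench.

Things in the scene. Friction and masses are not known exactly. Their poses are not given: they have to be found in the camera images.
- peg (a joint): hinge of the fold-out peg on the tool panel: 0 = folded up flat along the panel (ball on top), 1.45 = fully out, on its stop, with the peg pointing away from the panel and rising 0.12 rad above level. Stiff friction hinge (0.12 N m): the bare peg stays at any angle, about 1 N at the ball moves it.
- panel_face (a point): point on the front face of the grey-blue perforated tool panel (190 wide, 370 high, 3 thick, upright, fixed, on a 5 thick foot plate that reaches 99 mm forward), on its centre line, 150 above the bench. Its x axis points into the panel (away from the robot side), y to the left along the panel, z up. Tweezers and a marker are clipped flat to it near its side edges, 14 proud at most. The panel goes on 220 above this point, so over the folded ball there is panel close behind
- peg_hinge (a point): hinge axis of the peg, 26 in front of the panel face, 150 above the bench; the axis runs along this point's y (horizontal, along the panel). The frame turns with the peg: z runs along the peg from hinge to ball, and x points up when the peg is out. Two steel cheeks and a 44 x 60 back plate surround the hinge to 35 from the panel
- peg_seat (a point): point on the peg's axis where a roll is to hang, 62 from the hinge; the peg is a steel rod of 12 diameter. Axes as peg_hinge
- peg_ball (a point): centre of the black ball knob (26 diameter) at the free end of the peg, 125 from the hinge; folded up its centre is 26 from the panel face and 275 above the bench. Axes as peg_hinge
- amber_roll: amber tape roll, origin at its centre: outside diameter 140, round hole 76, 24 wide (25 at the pale core), wall 32 thick between rim and hole, 0.17 to 0.35 kg. Stands on edge in one of the two slots of the rack; its y axis is the roll's axis, its centre 82 above the bench, its top rim 152
- green_roll: green tape roll, origin at its centre, same size, in the other slot of the rack (80 beside it along the roll's axis); stays there
- rack: light grey fixed rack, 124 x 124, with two slots whose 3 thick side fences (gap 27, top 49 above the bench) hold the rolls upright; origin at the centre of its underside, y along the rolls' axes, slots at y = +40 and -40
- uv_meter: round pale meter puck, 100 diameter, 16 high, lying on the bench; origin at its underside. Bystander
- gauge_block: aluminium block with two pins, 36 x 80 x 32, on the bench; origin at its underside. Bystander
- panel_spare: black glass display panel with amber flex tail, 92 x 154 x 7, flat on the bench; origin at its underside. Fragile bystander

How it is judged:
By the outcome, as a careful person would: the job done as asked, in the order asked, and still so for the second after the job is handed in, with the robot touching nothing.
It also fails if it takes over 56 s, if anything falls off the work surface, if the arm or the gripper's body presses on something with over 40 N, if the wrist force passes 120 N, or if a joint passes its speed limit or range.

## Robot

A 6-joint arm with a two-finger parallel gripper is mounted at the origin on a cart in front of the work surface, level with it; the furniture and walls round the work are solid. World frame = base frame: x ahead of the robot, y to its left, z up, the work surface at z = 0. Lengths are in m, angles in degrees, forces in N, time in s.
With the tool pointing down it reaches from about 0.3 to 0.75 m from the base axis. Payload 8.5 kg.
Tool frame: the origin (TCP) lies at the very end of the fingers, on their centre line; the grasp point (between the pads) lies 19 mm behind it; z points along the fingers, y is the line along which they close (so a half turn about z gives the same grasp; the last joint's range is limited). The gripper opens to 85 mm and grips with 20 to 120 N. Pads are 22 mm wide; open, the fingers measure 114 mm over their backs; the gripper's body (76 mm by 85 mm) begins 54 mm behind the grasp point. The pads swing forward as they close: fully open they stand 13 mm farther back than shut.
Start: joints at [-84.357, 21.807, 74.336, -0, 83.858, -12.336], TCP at [0.17, -0.523, 0.204] pointing down, gripper open.
Joint ranges: [-178.18, 178.18], [-50.72, 133.34], [12.68, 142.11], [-81.47, 261.47], [9.98, 163.14], [-165.26, 165.26]. Speed limits (degrees/s): [136.94, 136.94, 180, 180, 180, 180].

## Interface

Orientations are given as a 3x3 rotation matrix whose columns are the frame's x, y, z axes.
In Python, from rig import env gives the robot as it stands.
- The arm moves only by the tool move_arm, never from a script. Its argument "plan" is a list of rows, each a list of 7 numbers: the turn, a rotation vector about the tool's x, y, z in degrees, then the shift along the tool's x, y, z in cm, then the gripper command: -1 is shut, 1 is fully open, values between are in proportion. In form: [[ax, ay, az, tx, ty, tz, jaw], ...]. A call has 1 to 5 rows; each row is the pose to reach, as a shift and turn from the pose commanded when the call began, along the tool's axes at that moment; what a row does not reach only later rows make up. A row lasts 1/10 s, in which the tool goes at most 50 mm and 8.59 degrees, less where a joint would pass 70% of its speed; a pose out of reach is approached as far as the arm can. A call with a gripper value outside its range is refused whole. The fingers move at their own pace and stop on an object; "squeeze" is the grip in N (left out, the last holds). Time passes only in rows, so rows that repeat a pose let the fingers close. It gives the time, the measured TCP pose, the force, the opening and the grip force at its end, in the units of the state.
- env.observe(): the state, without advancing time (a new reading comes with each control period).
- env.get_image(name): name is "scene" or "top"; returns a dict with "color" (420x560x3 uint8, red, green, blue), "fov_y" (degrees; the focal length in pixels is half the picture's height over the tangent of half this angle, whatever the lens; pixels are square), "cx", "cy" (the principal point, pixels), "distortion" ([k1, k2, p1, p2, k3] as OpenCV has them; the pictures are not rectified), "R" (3x3) and "t" (3): a world point X has camera coordinates R X + t. Camera axes: x right, y down, z forward; pixel columns grow to the right and rows downward; lengths in m; the calibration is good to about 2 mm. A picture is of the moment at which its call begins. There is no depth.
- env.close_job(): hands the job in; it is judged then, once.
Trained networks look in a picture, given as the dict that the camera call returned (one of the last four; its "shot" number tells which), for a name from the list of things; names that differ only in an ending like _2 or _b are one class to them, and where a whole thing is asked for, a point or a joint stands for the part that bears it (a point fixed in the world has none). Each returns a list of dicts, best first, with "conf" (0 to 1); they miss things now and then, are a little off and sometimes report something else, mostly with a low value. They report only what shows in the picture. A call takes as long as a camera call.
- env.outline_of(target, picture): "mask" (420x560 bool, what is visible of it) and "bbox" ([centre column, centre row, width, height] in pixels, round what is visible of it).
- env.tip_of(target, picture): "pixel" ([column, row] in pixels: a listed point, or the origin of a listed thing).
The state is a dict: "time_s": time; "q": joint angles; "qvel": joint speeds; "joint_efforts": joint torques, N m; "position": TCP position; "tool_rot": TCP orientation; "ft_force": force on the tool from outside, world axes, zero at the start; "wrist_torque": the same for the moment, N m; "grip_width": finger opening in m; "gripper_force": force on a finger pad.
Only numpy, scipy, OpenCV 4.12 (cv2) and the standard library are available. Lean on these libraries where they do the work, as an engineer would, in place of code of your own. Each camera call takes 0.05 s, during which the arm holds its last target. There are 200 camera calls.

## Working session

There is one attempt and no reset: what is moved stays moved. The work goes in short steps, Python scripts to look and compute and a tool call to move; the robot and the scene stay as the last step left them, time stands still between calls to the robot, and variables do not carry over. Pictures are saved under pics/ and viewed, at most 10 in all, crops included, and the job is handed in when it is done.

Besides the shell and the picture viewer there is one more tool, called by a JSON object that holds its "api" and its "payload". move_arm: Moves the arm, as the interface text tells. Its arguments: {"type":"object","properties":{"plan":{"type":"array"},"squeeze":{"type":"number"}},"required":["plan"]}

```bash
mkdir -p pics; ls; cat > h.py <<'E'
import numpy as np, cv2
from rig import env
def K(p):
    h=p["color"].shape[0]; f=h/2/np.tan(np.radians(p["fov_y"])/2)
    return np.array([[f,0,p["cx"]],[0,f,p["cy"]],[0,0,1.]])
def und(p,px): return cv2.undistortPoints(np.array(px,float).reshape(1,1,2),K(p),np.array(p["distortion"],float)).ravel()
def tri(ps,pxs):
    A=[]
    for p,x in zip(ps,pxs):
        u=und(p,x); P=np.c_[np.array(p["R"]),np.array(p["t"])]
        A+= [u[0]*P[2]-P[0],u[1]*P[2]-P[1]]
    v=np.linalg.svd(np.array(A))[2][-1]; return v[:3]/v[3]
def proj(p,X):
    X=np.array(X,float).reshape(-1,1,3)
    return cv2.projectPoints(X,cv2.Rodrigues(np.array(p["R"],float))[0],np.array(p["t"],float),K(p),np.array(p["distortion"],float))[0].reshape(-1,2)
def ray(p,px,z):
    u=und(p,px);R=np.array(p["R"]);c=-R.T@np.array(p["t"]);d=R.T@np.array([u[0],u[1],1]);return c+d*(z-c[2])/d[2]
def save(p,n): cv2.imwrite(f"pics/{n}.png",p["color"][:,:,::-1])
E
python3 - <<'E'
from h import *
np.set_printoptions(precision=4,suppress=True)
ps=[env.get_image(n) for n in("scene","top")]
save(ps[0],"s0");save(ps[1],"t0")
for p in ps: print("cam",-np.array(p["R"]).T@np.array(p["t"]),p["fov_y"])
for n in "panel_face peg_hinge peg_seat peg_ball amber_roll green_roll rack uv_meter gauge_block panel_spare".split():
    r=[env.tip_of(n,p) for p in ps]
    print(n,[[(np.round(d["pixel"],1).tolist(),round(d["conf"],2)) for d in x[:2]] for x in r])
    if all(r): print("   ",tri(ps,[x[0]["pixel"] for x in r]))
o=env.observe();print(o["position"],o["tool_rot"],o["time_s"],o["grip_width"])
E
```

```text
pics
cam [-0.104   1.1407  0.7625] 44.28194023925751
cam [0.414  0.0149 1.3283] 48.56054569389732
panel_face [[([214.5, 233.4], 0.94), ([315.5, 200.7], 0.58)], [([235.7, 174.0], 0.64), ([235.7, 180.2], 0.36)]]
    [0.5997 0.1674 0.1513]
peg_hinge [[([224.3, 229.6], 0.51)], []]
peg_seat [[([227.0, 212.9], 0.56)], [([237.1, 183.7], 0.53)]]
    [0.5659 0.155  0.212 ]
peg_ball [[([231.5, 190.6], 0.65)], [([235.0, 184.6], 0.52)]]
    [0.5536 0.151  0.2742]
amber_roll [[([315.8, 202.6], 0.74)], [([403.0, 218.0], 0.88)]]
    [ 0.5047 -0.2772  0.0807]
green_roll [[([300.1, 206.9], 0.85), ([310.9, 277.0], 0.27)], [([378.0, 202.2], 0.78)]]
    [ 0.5382 -0.211   0.0856]
rack [[([308.6, 229.5], 0.92)], [([388.3, 215.6], 0.81), ([175.4, 224.5], 0.38)]]
    [ 0.5179 -0.2552 -0.0104]
uv_meter [[([310.6, 276.8], 0.77)], [([288.9, 258.8], 0.62)]]
    [0.3851 0.0278 0.0017]
gauge_block [[([291.5, 300.8], 0.84)], [([244.2, 255.8], 0.9), ([238.6, 187.3], 0.45)]]
    [ 0.3863  0.1538 -0.0004]
panel_spare [[([215.4, 336.7], 0.7)], [([175.6, 222.4], 0.86)]]
    [ 0.4797  0.3594 -0.0047]
[ 0.1698 -0.5231  0.2038] [[ 0.9512  0.3087  0.    ]
 [ 0.3087 -0.9512 -0.    ]
 [-0.      0.     -1.    ]] 1.1 0.08513999627490151
```

View pics/s0.png

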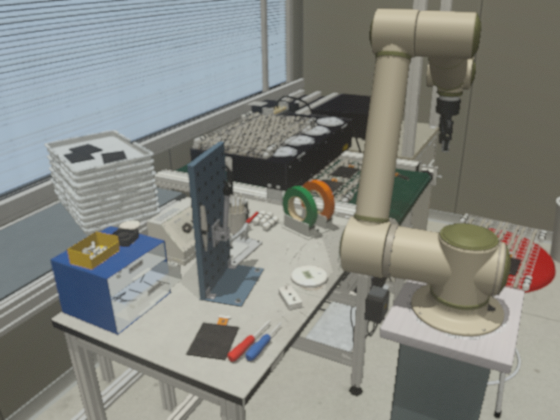

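View pics/t0.png

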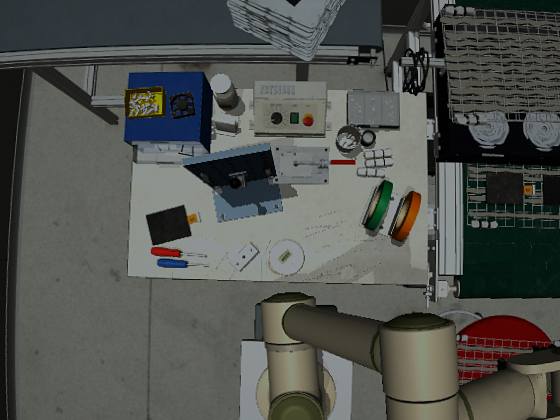

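The scene view shows the panel at about (212,225) and the rolls at (300,205) and (318,200). The top view shows the panel's top edge from (183,165) to (272,147), the ball at (236,183), the green roll at (378,203) and the amber roll at (405,215). Next I'll fit the yaw of the panel and the rolls.

```bash
cat > fit.py <<'E'
from h import *
from scipy.optimize import minimize
np.set_printoptions(precision=4,suppress=True)
ps=[env.get_image(n) for n in("scene","top")]
def sil(p,c,yaw):
    S=8
    a=np.linspace(0,2*np.pi,60); y=np.array([-np.sin(yaw),np.cos(yaw),0]);x=np.array([np.cos(yaw),np.sin(yaw),0]);z=np.array([0,0,1.])
    def ring(r,s): return proj(p,np.array(c)+r*(np.cos(a)[:,None]*x+np.sin(a)[:,None]*z)+s*y)
    f=lambda q:np.round(q*S).astype(np.int32)
    m=np.zeros((420*2,560*2),np.uint8); g=lambda q:np.round((q+.5)*2-.5).astype(np.int32)
    cv2.fillPoly(m,[cv2.convexHull(g(np.r_[ring(.07,.012),ring(.07,-.012)]))],1)
    h1=np.zeros_like(m);h2=np.zeros_like(m)
    cv2.fillPoly(h1,[g(ring(.038,.012))],1);cv2.fillPoly(h2,[g(ring(.038,-.012))],1)
    return (m>0)&~((h1>0)&(h2>0))
ini={"amber_roll":(.5047,-.2772),"green_roll":(.5382,-.211)}
for n in ini:
    ms=[]
    for p in ps:
        o=env.outline_of(n,p); print(n,o[0]["conf"],o[0]["bbox"],o[0]["mask"].sum()); ms.append(np.kron(o[0]["mask"],np.ones((2,2)))>0)
    def cost(v,which=(0,1)):
        e=0
        for i in which:
            if n=="amber_roll" and i==0: continue # occluded by green
            s=sil(ps[i],(v[0],v[1],.082),v[2]); e+=1-(s&ms[i]).sum()/(s|ms[i]).sum()
        return e
    best=min((minimize(cost,(*ini[n],y),method="Nelder-Mead",options=dict(initial_simplex=[(*ini[n],y),(ini[n][0]+.01,ini[n][1],y),(ini[n][0],ini[n][1]+.01,y),(*ini[n],y+.1)])) for y in np.radians([-35,-25,-15])),key=lambda r:r.fun)
    print(n,best.x[:2],np.degrees(best.x[2]),best.fun)
# panel top edge from top view
for px in [(183,165),(272,147)]: print(ray(ps[1],px,.37))
E
python3 fit.py; python3 - <<'E'
import cv2,numpy as np
t=cv2.imread("pics/t0.png");s=cv2.imread("pics/s0.png")
a=cv2.resize(t[135:227,175:300],None,fx=6,fy=6,interpolation=cv2.INTER_CUBIC)
cv2.imwrite("pics/c_top.png",a)
cv2.imwrite("pics/c_sc.png",cv2.resize(s[140:310,180:350],None,fx=3.5,fy=3.5,interpolation=cv2.INTER_CUBIC))
E
```

```text
amber_roll 0.64 [319.4, 201.5, 29.1, 37.8] 538
amber_roll 0.92 [407.7, 217.3, 32.8, 49.6] 802
amber_roll [ 0.5059 -0.2862] -20.707977600316923 0.12291267451409804
green_roll 0.74 [301.0, 204.7, 30.7, 37.2] 876
green_roll 0.56 [379.3, 203.3, 30.2, 49.3] 688
green_roll [ 0.5361 -0.2121] -22.11569676944519 0.3403592631339549
[0.5818 0.2514 0.37  ]
[0.6231 0.0642 0.37  ]
```

View pics/c_top.png

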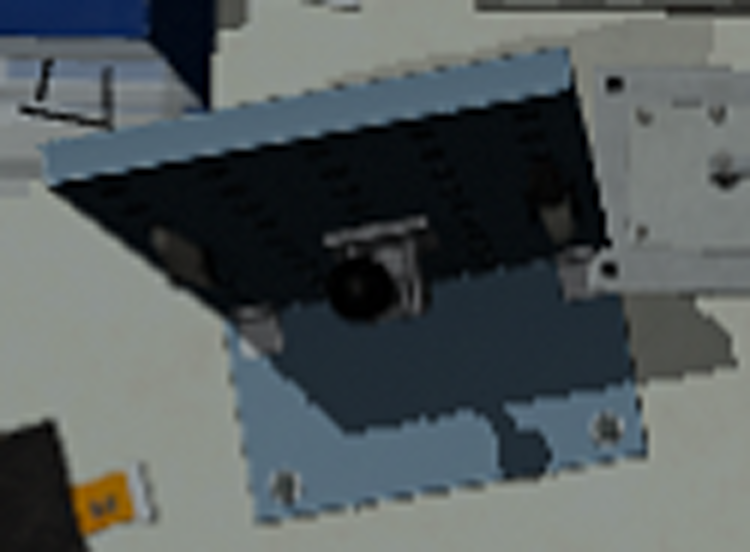

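View pics/c_sc.png

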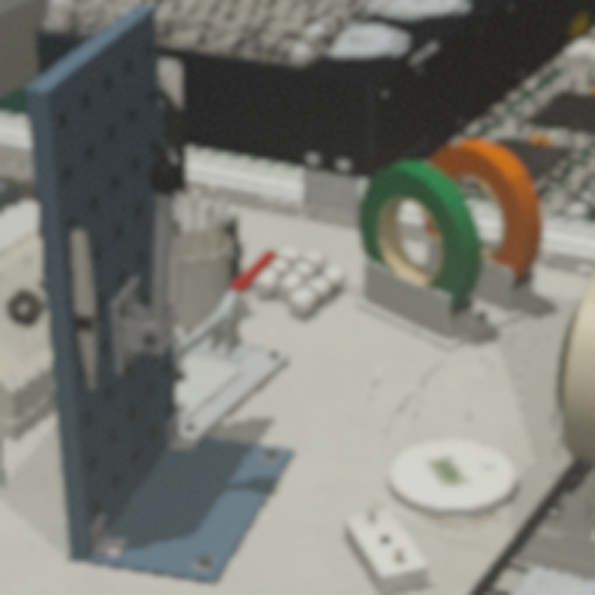

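The crops show the panel's front top edge from (183.7,165.8) to (270.3,150). The foot's front corners are at (218,222) and (282.5,210.8). The ball is at (235,182.8) in the top view and (227.7,191) in the scene view.

```bash
python3 - <<'E'
from h import *
np.set_printoptions(precision=4,suppress=True)
ps=[env.get_image(n) for n in("scene","top")]
L,R=[ray(ps[1],q,.37) for q in[(183.7,165.8),(270.3,150)]]
print(L,R,np.linalg.norm(L-R))
a,b=[ray(ps[1],q,.005) for q in[(218,222),(282.5,210.8)]]
print(a,b,np.linalg.norm(a-b))
for u,v in((L,R),(a,b)):
    d=u-v; print("yaw",np.degrees(np.arctan2(-d[0],d[1])))
B=tri(ps,[(227.7,191),(235,182.8)]);print("ball",B, ray(ps[1],(235,182.8),.275))
m=(L+R)/2;d=(L-R)/np.linalg.norm(L-R);n=np.array([d[1],-d[0],0]) # into the panel
print("n",n,"ball dist",(m-B)@n,"lateral",(B-m)@d, "foot dist",(m-a)@n,(m-b)@n, "lat",(a-m)@d,(b-m)@d)
C=np.array([*(m[:2]),.15]);print("face",C)
for s in ps: print(proj(s,[C,C-n*.026,C-n*.026+[0,0,.125]]))
E
```

```text
[0.5801 0.2498 0.37  ] [0.6166 0.0676 0.37  ] 0.18587576082305476
[0.4819 0.2321 0.005 ] [0.5183 0.048  0.005 ] 0.18765485533454743
yaw 11.350097749945412
yaw 11.201669705389918
ball [0.5605 0.1528 0.2721] [0.5589 0.1518 0.275 ]
n [0.9804 0.1968 0.    ] ball dist 0.03833268137134522 lateral 0.001636746543464863 foot dist 0.09974154856076105 0.10022767881872344 lat 0.09487915857800625 -0.09277506708185523
face [0.5984 0.1587 0.15  ]
[[217.2571 232.6675]
 [226.5294 233.8577]
 [223.7831 189.2916]]
[[238.8886 174.2921]
 [240.5385 184.1685]
 [234.4108 176.7664]]
```

```bash
cat >> h.py <<'E'
from scipy.spatial.transform import Rotation as Ro
n=np.array([.9806,.1961,0]);d=np.array([-.1961,.9806,0]);Z=np.array([0,0,1.])
def Rt(th,nn=n):
    t=np.radians(th);dd=np.array([-nn[1],nn[0],0]);z=nn*np.sin(t)-Z*np.cos(t);y=-dd
    return np.c_[np.cross(y,z),y,z]
def row(P,R,o=None,R0=None,P0=None):
    o=o or env.observe();R0=np.array(o["tool_rot"]) if R0 is None else R0;P0=np.array(o["position"]) if P0 is None else P0
    return np.round(np.degrees(Ro.from_matrix(R0.T@R).as_rotvec()),1).tolist(),np.round(R0.T@(np.array(P)-P0)*100,2).tolist()
B=np.array([.5595,.1522,.2735])
E
python3 - <<'E'
from h import *
R=Rt(40); P=B-R[:,2]*.11
print(P,row([.30,-.25,.36],Rt(0)),row(P,R),row(P+[-.06,-.04,.03],R))
E
```

```text
[0.49016507 0.13833443 0.35776489] ([0.0, -0.0, 6.7], [20.82, -21.96, -15.62]) ([-2.3, 40.0, 6.4], [50.89, -53.03, -15.39]) ([-2.3, 40.0, 6.4], [43.95, -51.07, -18.39])
```

{"api": "move_arm", "payload": {"plan": [[0, 0, 3, 8, -6, -8, 0.3], [0, 0, 6.7, 14, -14, -15.6, 0.3], [0, 0, 6.7, 21, -22, -15.6, 0.3], [0, 0, 6.7, 21, -22, -15.6, 0.3], [0, 0, 6.7, 21, -22, -15.6, 0.3]]}}

```text
time_s: 2.0
position: [0.266, -0.3273, 0.3242]
tool_rot: [[0.981, 0.195, 0.0], [0.195, -0.981, -0.0], [0.0, 0.0, -1.0]]
ft_force: [1.0, -1.4, 0.4]
grip_width: 0.0553
gripper_force: 0.0
```

{"api": "move_arm", "payload": {"plan": [[0, 0, 0, 5, -5, 0, 0.3], [0, 0, 0, 9, -9, 0, 0.3], [0, 10, 0, 13, -14, 0, 0.3], [0, 18, 0, 17, -18, 0, 0.3], [0, 26, 0, 20, -22, 0, 0.3]]}}

```text
time_s: 2.5
position: [0.397, -0.1143, 0.3242]
tool_rot: [[0.88, 0.195, 0.433], [0.176, -0.981, 0.086], [0.441, 0.001, -0.897]]
ft_force: [0.5, -0.3, 0.2]
grip_width: 0.0556
gripper_force: 0.0
```

```bash
python3 - <<'E'
from h import *
R=Rt(40); P=B-R[:,2]*.11
o=env.observe();print(o["time_s"],o["position"],o["q"],o["grip_width"])
print(P,row(P,R))
E
```

```text
2.5 [ 0.3970454  -0.11431143  0.32420308] [-49.38555685  -7.78787507  94.42895823  22.91890437  80.57032822
  28.10316931] 0.05564295551496597
[0.49016507 0.13833443 0.35776489] ([0.1, 13.8, -0.0], [14.11, -22.96, 3.18])
```

{"api": "move_arm", "payload": {"plan": [[0, 6, 0, 4, -5, 0, 0.3], [0, 13.8, 0, 8, -10, 1, 0.3], [0, 13.8, 0, 12, -15, 2, 0.3], [0, 13.8, 0, 14, -19, 3, 0.3], [0, 13.8, 0, 14.1, -23, 3.2, 0.3]]}}

```text
time_s: 3.0
position: [0.4835, 0.0973, 0.3554]
tool_rot: [[0.755, 0.195, 0.626], [0.15, -0.981, 0.124], [0.638, 0.001, -0.77]]
ft_force: [1.0, -1.7, -1.0]
grip_width: 0.0555
gripper_force: 0.0
```

```bash
python3 - <<'E'
from h import *
np.set_printoptions(precision=4,suppress=True)
ps=[env.get_image(n) for n in("scene","top")]
R=Rt(40); P=B-R[:,2]*.11
o=env.observe();print(o["time_s"],o["position"],o["grip_width"],row(P,R))
c=[]
for p,(x,y) in zip(ps,((227,190),(235,183))): c.append(cv2.resize(p["color"][y-35:y+35,x-35:x+35,::-1],None,fx=5,fy=5,interpolation=cv2.INTER_CUBIC))
cv2.imwrite("pics/c1.png",np.hstack(c))
for p in ps: print(proj(p,[B,o["position"]]))
E
```

```text
3.1 [0.4817 0.1034 0.355 ] 0.05496532015884092 ([-0.5, 0.4, 0.5], [1.37, -3.24, 0.78])
[[228.6365 190.5439]
 [264.7781 157.9146]]
[[234.9021 182.6374]
 [251.9034 214.4062]]
```

View pics/c1.png

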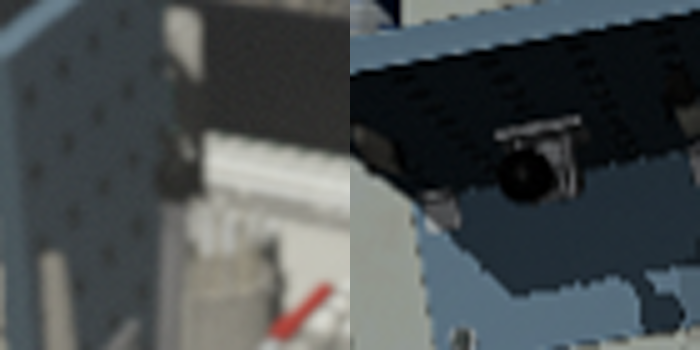

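The ball shows at (228,191) in the scene view and (234.8,182.4) in the top view, which matches the estimate. I'm advancing onto it.

{"api": "move_arm", "payload": {"plan": [[0, 0, 0, 1.4, -3.2, 0.8, 0.3], [0, 0, 0, 1.4, -3.2, 0.8, 0.3], [0, 0, 0, 1.4, -3.2, 4.8, 0.3], [0, 0, 0, 1.4, -3.2, 7.8, 0.3], [0, 0, 0, 1.4, -3.2, 9.8, 0.3]], "squeeze": 30}}

```text
time_s: 3.6
position: [0.5487, 0.1405, 0.2859]
tool_rot: [[0.758, 0.194, 0.623], [0.15, -0.981, 0.123], [0.635, -0.0, -0.773]]
ft_force: [0.4, 0.2, 0.4]
grip_width: 0.0555
gripper_force: 0.0
```

```bash
python3 - <<'E'
from h import *
R=Rt(40); P=B+R[:,2]*.01
o=env.observe();print(o["time_s"],o["position"],o["grip_width"],o["ft_force"],row(P,R))
E
```

```text
3.6 [0.5486689  0.14053835 0.28590624] 0.05550573608753525 [0.36361095 0.17893172 0.42717823] ([0.1, 0.6, -0.1], [0.22, -0.93, 2.78])
```

{"api": "move_arm", "payload": {"plan": [[0, 0, 0, 0, 0, 0, 0.3], [0, 0, 0, 0, 0, 0, 0.3]]}}

```text
time_s: 3.8
position: [0.5482, 0.1406, 0.2883]
tool_rot: [[0.756, 0.194, 0.624], [0.15, -0.981, 0.124], [0.637, 0.0, -0.771]]
ft_force: [0.3, 0.6, 0.3]
grip_width: 0.0558
gripper_force: 0.0
```

```bash
python3 - <<'E'
from h import *
R=Rt(40); P=B+R[:,2]*.01
o=env.observe();print(o["time_s"],o["position"],o["grip_width"],o["ft_force"],row(P,R))
E
```

```text
3.8 [0.54815008 0.14063352 0.28834328] 0.05583934683665385 [0.30568699 0.55118772 0.32652053] ([0.1, 0.5, -0.1], [0.1, -0.92, 3.0])
```

{"api": "move_arm", "payload": {"plan": [[0, 0, 0, 0.1, -0.9, 1.5, 0.3], [0, 0, 0, 0.1, -0.9, 3.0, 0.3], [0, 0, 0, 0.1, -0.9, 3.0, -0.5], [0, 0, 0, 0.1, -0.9, 3.0, -0.5], [0, 0, 0, 0.1, -0.9, 3.0, -0.5]], "squeeze": 25}}

```text
time_s: 4.3
position: [0.5658, 0.1539, 0.2669]
tool_rot: [[0.755, 0.195, 0.626], [0.15, -0.981, 0.124], [0.638, 0.0, -0.77]]
ft_force: [0.4, 0.1, -0.1]
grip_width: 0.0213
gripper_force: 0.0
```

{"api": "move_arm", "payload": {"plan": [[0, 0, 0, 0, 0, 0, -0.5], [0, 0, 0, 0, 0, 0, -0.5]]}}

```text
time_s: 4.5
position: [0.5659, 0.1541, 0.2661]
tool_rot: [[0.756, 0.195, 0.625], [0.151, -0.981, 0.124], [0.637, 0.0, -0.771]]
ft_force: [0.0, 0.4, 1.0]
grip_width: 0.0216
gripper_force: 0.0
```

```bash
python3 - <<'E'
from h import *
ps=[env.get_image(n) for n in("scene","top")]
c=[]
for p,(x,y) in zip(ps,((228,190),(235,183))): c.append(cv2.resize(p["color"][y-35:y+35,x-35:x+35,::-1],None,fx=5.5,fy=5.5,interpolation=cv2.INTER_CUBIC))
cv2.imwrite("pics/c2.png",np.hstack(c))
o=env.observe()
for p in ps: print(proj(p,[B,o["position"]]))
E
```

```text
[[228.63651041 190.54390491]
 [226.19972993 193.26135672]]
[[234.90210146 182.63741804]
 [234.54580116 180.34494416]]
```

View pics/c2.png

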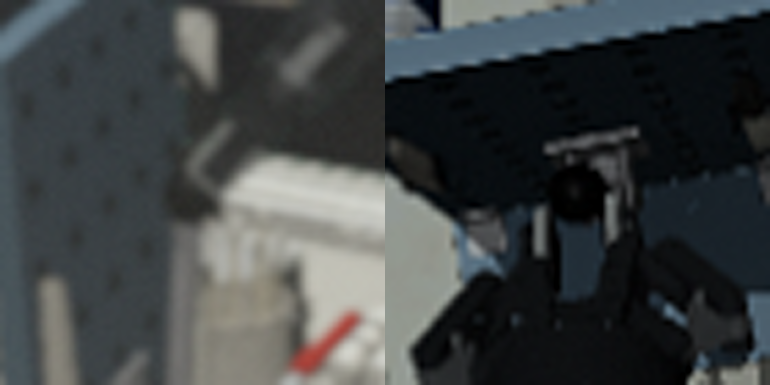

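In the top view the ball at (235,183) sits right at the fingertips, so they are not deep enough. I'll open, go 9 mm deeper and close.

{"api": "move_arm", "payload": {"plan": [[0, 0, 0, 0, 0, 0, 0.1], [0, 0, 0, 0, 0, 0, 0.1], [0, 0, 0, 0.2, 0, 0.9, 0.1], [0, 0, 0, 0.2, 0, 0.9, -1], [0, 0, 0, 0.2, 0, 0.9, -1]]}}

```text
time_s: 5.1
position: [0.5732, 0.1558, 0.2593]
tool_rot: [[0.757, 0.196, 0.624], [0.151, -0.981, 0.125], [0.636, -0.0, -0.772]]
ft_force: [-1.5, 7.5, 0.3]
grip_width: 0.0186
gripper_force: 3.2
```

{"api": "move_arm", "payload": {"plan": [[0, 0, 0, 0, 0, 0, -1], [0, 0, 0, 0, 0, 0, -1]]}}

```text
time_s: 5.3
position: [0.5736, 0.156, 0.2612]
tool_rot: [[0.754, 0.196, 0.627], [0.151, -0.981, 0.125], [0.639, 0.0, -0.769]]
ft_force: [-1.6, 1.1, 5.6]
grip_width: 0.0003
gripper_force: 2.6
```

```bash
python3 - <<'E'
from h import *
ps=[env.get_image(n) for n in("scene","top")]
c=[]
o=env.observe()
for p,(x,y) in zip(ps,((228,190),(235,183))):
    print(env.tip_of("peg_ball",p)[:2],proj(p,[o["position"]]), [(q["conf"],q["bbox"]) for q in env.outline_of("peg_ball",p)[:2]])
    g=np.clip(p["color"][y-28:y+28,x-28:x+28,::-1].astype(float)*1.0,0,255)
    g=(255*(g/255)**.5).astype(np.uint8)
    c.append(cv2.resize(g,None,fx=7,fy=7,interpolation=cv2.INTER_CUBIC))
cv2.imwrite("pics/c3.png",np.hstack(c))
E
```

```text
[{'pixel': [229.0, 186.9], 'conf': 0.79}] [[223.33003603 194.67218606]] [(0.62, [225.4, 210.8, 5.0, 51.4])]
[{'pixel': [232.5, 180.2], 'conf': 0.56}] [[234.18787807 177.3164214 ]] []
```

View pics/c3.png

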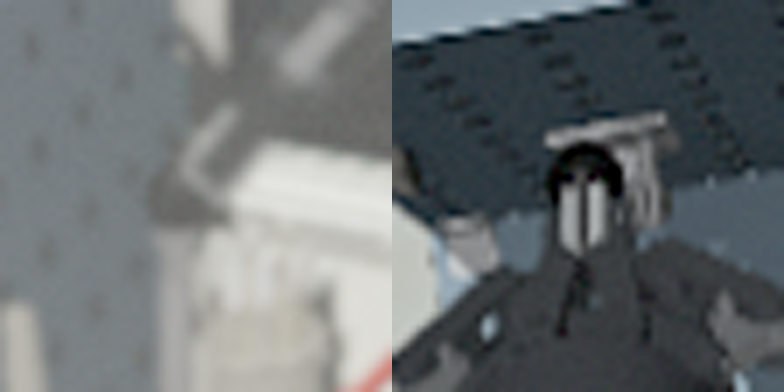

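The closed pads' tips show at about (234,181) in the top view, with the ball just beyond them at (234.6,180.6). They seem to end short of the reported TCP, so I'm checking the TCP projection against the first picture.

```bash
python3 - <<'E'
from h import *
np.set_printoptions(precision=4,suppress=True)
ps=[env.get_image(n) for n in("scene","top")]
R0=np.array([[.9512,.3087,0],[.3087,-.9512,0],[0,0,-1]]);P0=np.array([.1698,-.5231,.2038])
for s in (0,-.013,-.03): print(s,proj(ps[0],[P0+s*R0[:,2]+y*R0[:,1] for y in(-.0425,.0425)]).ravel())
s0=cv2.imread("pics/s0.png"); g=cv2.cvtColor(s0,cv2.COLOR_BGR2GRAY)
for r in range(136,158): print(r,g[r,428:464:2])
print(tri(ps,[(228,189),(234.1,181.3)]),"ball",tri(ps,[(226.7,189.1),(234.6,180.6)]))
E
```

```text
0 [443.1626 163.5111 440.1442 155.0807]
-0.013 [443.6376 159.6669 440.5855 151.3819]
-0.03 [444.2604 154.6036 441.1641 146.5122]
136 [151 133 113 118 117  85  48  44  45  65  67  51  90  98  98  98  98  97]
137 [149 121 111 121 116  85  48  45  45  52  55  49  89  97  98  98  97  99]
138 [142 112 114 121 110  84  46  45  44  46  47  50  86 100  98  98  97  99]
139 [125 109 116 116 104  84  46  51  47  44  48  58  90  99  98  99  98  98]
140 [111 111 118 113 103  82  47  56  53  42  48  77  94  99  97  99  99  99]
141 [107 116 119 112 104  83  47  70  62  44  57  89  97  98  99  98  98  98]
142 [111 123 116 112 104  85  53  76  65  47  64  93  99  97  99  98  97  96]
143 [112 123 115 117 104  92  70  80  65  47  72  95  98 100  99  99  98  98]
144 [116 120 116 124 106  97  88  88  63  49  78  97  98  99  97  97  98  96]
145 [115 116 115 122 107  99  95  88  61  48  82  98  97  98  99  97  98  95]
146 [115 115 116 112 104  99  96  85  60  50  87  99  99  98  97  97  98  95]
147 [115 116 113 107 103  98  98  83  56  51  89  99  98  97  97  98  99  94]
148 [116 115 114 107 100  99  97  87  54  48  82  98  98  98  98  98  98  92]
149 [115 114 116 110 101  98  97  87  56  50  80  97  99  98  98  98  98  91]
150 [114 115 114 106 100  99  98  88  71  70  84  96  99  97  98  98  99  91]
151 [114 114 115 105  99  99  96  92  94  92  94  97  99  99  98  98 100  90]
152 [116 115 115 108 100  99  98  95 100  96  99  97  98  99  99  97  99  90]
153 [116 116 115 109 102  98  98  99  98  97  98  98  98  96  99  99  99  90]
154 [115 115 116 108 101  97  99  99  98  97  97  98  98  97  98  99  97  87]
155 [115 115 114 103 100  99  99  99  97  99  97  99  97  99  98  97  97  88]
156 [116 115 115 103 100  99  98  98  98  97  99  97  99  97  97  98  98  86]
157 [114 115 115 109  99  99  98  97  98  98  98  97  98  97  97  99  98  83]
[0.5613 0.1532 0.2778] ball [0.5641 0.1528 0.2767]
```

The images show the real fingertips about 20 mm short of the reported TCP. That also explains the slipped grasp. I'll back off, open and measure the ball again.

{"api": "move_arm", "payload": {"plan": [[0, 0, 0, 0, 0, -3, -0.2], [0, 0, 0, 0, 0, -5, 0.1], [0, 0, 0, 0, 0, -5, 0.1], [0, 0, 0, 0, 0, -5, 0.1]]}}

```text
time_s: 6.1
position: [0.5419, 0.1494, 0.2979]
tool_rot: [[0.756, 0.195, 0.624], [0.151, -0.981, 0.124], [0.637, 0.0, -0.771]]
ft_force: [-0.2, 0.3, -0.2]
grip_width: 0.047
gripper_force: 0.0
```

```bash
python3 - <<'E'
from h import *
ps=[env.get_image(n) for n in("scene","top")]
o=env.observe();R=np.array(o["tool_rot"]);P=np.array(o["position"]);print(P,o["ft_force"],o["grip_width"],o["time_s"])
print(ps[0]["distortion"],ps[1]["distortion"])
c=[]
for p,(x,y) in zip(ps,((234,182),(237,188))):
    print(env.tip_of("peg_ball",p)[:1],proj(p,[P,P-R[:,2]*.02,P-R[:,2]*.03]).ravel())
    g=p["color"][y-28:y+28,x-28:x+28,::-1]
    g=(255*(g/255)**.6).astype(np.uint8)
    c.append(cv2.resize(g,None,fx=7,fy=7,interpolation=cv2.INTER_CUBIC))
cv2.imwrite("pics/c4.png",np.hstack(c))
E
```

```text
[0.54202965 0.14942781 0.29703831] [ 0.72180019  0.02907903 -1.65158102] 0.04709521153888051 6.2
[-0.08784512  0.          0.          0.          0.        ] [-0.14845234  0.          0.          0.          0.        ]
[{'pixel': [227.3, 188.1], 'conf': 0.52}] [234.73957571 182.47711681 239.3189792  177.05102411 241.63663034
 174.30578723]
[{'pixel': [234.3, 179.7], 'conf': 0.44}] [234.55642237 188.92166335 234.60664699 193.6673376  234.63290113
 196.09832817]
```

View pics/c4.png

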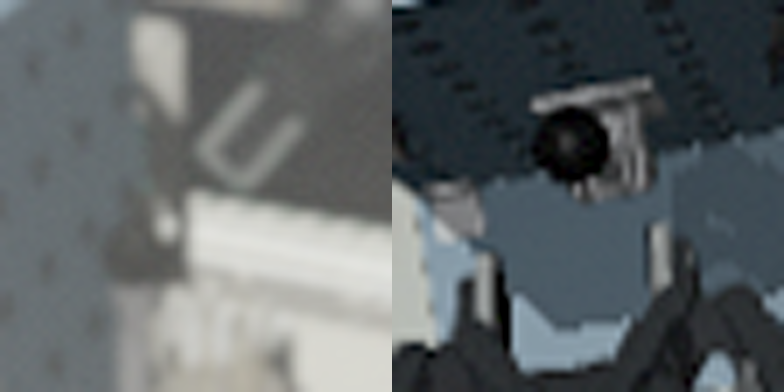

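The ball is now at top (234.6,180.4) and scene (227,188.6). The open pads straddle it correctly, with tips about 20 mm behind the TCP. I'm going in 6.5 cm this time.

{"api": "move_arm", "payload": {"plan": [[0, 0, 0, 0.4, 0.1, 2.5, 0.1], [0, 0, 0, 0.4, 0.1, 4.5, 0.1], [0, 0, 0, 0.4, 0.1, 6.2, 0.1], [0, 0, 0, 0.4, 0.1, 6.2, -0.2], [0, 0, 0, 0.4, 0.1, 6.2, -0.4]]}}

```text
time_s: 6.8
position: [0.5829, 0.1577, 0.2518]
tool_rot: [[0.759, 0.196, 0.621], [0.15, -0.981, 0.126], [0.634, -0.002, -0.773]]
ft_force: [-0.6, 10.9, -6.2]
grip_width: 0.0257
gripper_force: 5.1
```

{"api": "move_arm", "payload": {"plan": [[0, 0, 0, 0, 0, 0, -0.6], [0, 0, 0, 0, 0, 0, -0.6]]}}

```text
time_s: 7.0
position: [0.582, 0.1581, 0.2519]
tool_rot: [[0.759, 0.197, 0.621], [0.151, -0.98, 0.127], [0.634, -0.003, -0.774]]
ft_force: [-0.1, 9.3, -5.4]
grip_width: 0.0237
gripper_force: 24.8
```

{"api": "move_arm", "payload": {"plan": [[0, 0, 0, -1.7, -0.1, -1.1, -0.6], [0, 0, 0, -3.4, -0.1, -1.8, -0.6], [0, 0, 0, -5.2, -0.1, -2.3, -0.6], [0, 0, 0, -7.1, -0.1, -2.5, -0.6], [0, 0, 0, -9.0, -0.1, -2.5, -0.6]]}}

```text
time_s: 7.5
position: [0.4997, 0.1416, 0.2182]
tool_rot: [[0.752, 0.196, 0.63], [0.151, -0.981, 0.125], [0.642, 0.001, -0.767]]
ft_force: [-11.6, 3.5, 12.8]
grip_width: 0.0196
gripper_force: 24.9
```

{"api": "move_arm", "payload": {"plan": [[0, 0, 0, 0, 0, 0, 0], [0, 0, 0, 0, 0, 0, 0], [0, 0, 0, 0, 0, 1.4, 0], [0, 0, 0, 0, 0, 1.4, -0.4], [0, 0, 0, 0, 0, 1.4, -0.6]]}}

```text
time_s: 8.0
position: [0.5085, 0.1435, 0.2041]
tool_rot: [[0.757, 0.196, 0.623], [0.15, -0.981, 0.126], [0.636, -0.002, -0.772]]
ft_force: [6.0, 6.4, -6.7]
grip_width: 0.0241
gripper_force: 25.0
```

{"api": "move_arm", "payload": {"plan": [[0, 0, 0, 0, 0, 0, -0.6], [0, 0, 0, 0, 0, 0, -0.6]]}}

```text
time_s: 8.2
position: [0.5085, 0.1435, 0.2041]
tool_rot: [[0.757, 0.196, 0.623], [0.151, -0.981, 0.126], [0.636, -0.001, -0.772]]
ft_force: [6.0, 7.5, -5.8]
grip_width: 0.0241
gripper_force: 25.0
```

{"api": "move_arm", "payload": {"plan": [[0, 0, 0, -1.8, -0.1, 0.4, -0.6], [0, 0, 0, -3.6, -0.1, 1.0, -0.6], [0, 0, 0, -5.3, -0.1, 1.9, -0.6], [0, 0, 0, -6.6, -0.1, 2.8, -0.6]]}}

```text
time_s: 8.6
position: [0.4761, 0.137, 0.141]
tool_rot: [[0.755, 0.195, 0.626], [0.151, -0.981, 0.124], [0.638, 0.001, -0.77]]
ft_force: [4.4, 4.3, -0.6]
grip_width: 0.0241
gripper_force: 25.3
```

{"api": "move_arm", "payload": {"plan": [[0, 0, 0, -0.7, 0, 0.7, -0.6], [0, 0, 0, -0.7, 0, 0.7, -0.6]]}}

```text
time_s: 8.8
position: [0.4744, 0.137, 0.1299]
tool_rot: [[0.758, 0.195, 0.623], [0.15, -0.981, 0.124], [0.635, -0.001, -0.772]]
ft_force: [-5.9, -6.6, -0.1]
grip_width: 0.0241
gripper_force: 26.0
```

{"api": "move_arm", "payload": {"plan": [[0, 0, 0, -0.3, 0, 0.4, -0.6], [0, 0, 0, -0.3, 0, 0.4, -0.6]]}}

```text
time_s: 9.0
position: [0.4749, 0.137, 0.1259]
tool_rot: [[0.757, 0.195, 0.624], [0.15, -0.981, 0.124], [0.636, -0.0, -0.771]]
ft_force: [-6.1, -6.5, -0.3]
grip_width: 0.024
gripper_force: 25.5
```

{"api": "move_arm", "payload": {"plan": [[0, 0, 0, -0.2, 0, 0.3, -0.6], [0, 0, 0, -0.2, 0, 0.3, -0.6]]}}

```text
time_s: 9.2
position: [0.4758, 0.1372, 0.1233]
tool_rot: [[0.755, 0.195, 0.626], [0.15, -0.981, 0.124], [0.638, 0.0, -0.77]]
ft_force: [-7.4, -5.9, 6.2]
grip_width: 0.024
gripper_force: 24.7
```

{"api": "move_arm", "payload": {"plan": [[0, 0, 0, -0.2, 0, 0.3, -0.6], [0, 0, 0, -0.2, 0, 0.3, -0.6]]}}

```text
time_s: 9.4
position: [0.4768, 0.1373, 0.1204]
tool_rot: [[0.754, 0.195, 0.627], [0.151, -0.981, 0.124], [0.64, 0.001, -0.769]]
ft_force: [-8.2, -4.2, 10.8]
grip_width: 0.0236
gripper_force: 23.9
```

The vertical force has risen to 11 N, so the peg is on its stop. I'm releasing it and retreating to measure.

{"api": "move_arm", "payload": {"plan": [[0, 0, 0, 0.1, 0, -0.2, 0.1], [0, 0, 0, 0.1, 0, -0.2, 0.1], [0, 0, 0, 0, 0, -4, 0.1], [0, 0, 0, 0, 0, -9, 0.1], [0, 0, 0, 0, 0, -14, 0.1]]}}

```text
time_s: 9.9
position: [0.388, 0.1196, 0.2262]
tool_rot: [[0.758, 0.194, 0.622], [0.151, -0.981, 0.123], [0.634, 0.001, -0.773]]
ft_force: [1.2, 1.0, 1.0]
grip_width: 0.0468
gripper_force: 0.0
```

{"api": "move_arm", "payload": {"plan": [[0, -8, 0, -2, 4, -4, 0.1], [0, -16, 0, -4, 8, -8, 0.1], [0, -24, 0, -6, 12, -10, 0.1], [0, -32, 0, -7, 16, -10, 0.1], [0, -39, 0, -7, 20, -10, 0.1]]}}

```text
time_s: 10.4
position: [0.3118, -0.0823, 0.2599]
tool_rot: [[0.981, 0.192, 0.019], [0.192, -0.981, 0.001], [0.019, 0.003, -1.0]]
ft_force: [0.3, -0.7, -0.2]
grip_width: 0.0468
gripper_force: 0.0
```

```bash
python3 - <<'E'
from h import *
np.set_printoptions(precision=4,suppress=True)
ps=[env.get_image(n) for n in("scene","top")]
o=env.observe();print(o["position"],o["tool_rot"],o["ft_force"],o["time_s"])
F=np.array([.5984,.1587,.15]);H=F-.026*n;u=-n*np.cos(.12)+Z*np.sin(.12)
for nm in("peg_hinge","peg_seat","peg_ball"):
    r=[env.tip_of(nm,p) for p in ps];print(nm,[[x["pixel"]+[x["conf"]] for x in q[:2]] for q in r], tri(ps,[q[0]["pixel"] for q in r]) if all(r) else "")
print("expected",H,H+.062*u,H+.125*u)
for p in ps: print(proj(p,[H,H+.062*u,H+.125*u]))
c=[]
for p,(x,y) in zip(ps,((237,225),(240,195))):
    g=(255*(p["color"][y-35:y+35,x-35:x+35,::-1]/255)**.6).astype(np.uint8)
    c.append(cv2.resize(g,None,fx=5.5,fy=5.5,interpolation=cv2.INTER_CUBIC))
cv2.imwrite("pics/c5.png",np.hstack(c))
E
```

```text
[ 0.3151 -0.0847  0.2578] [[ 0.9816  0.1905  0.0168]
 [ 0.1904 -0.9817  0.0029]
 [ 0.0171  0.0003 -0.9999]] [-0.0464  0.7879  0.393 ] 10.5
peg_hinge [[[224.1, 235.4, 0.65]], [[237.9, 185.5, 0.82]]] [0.5718 0.1618 0.1491]
peg_seat [[[271.2, 233.5, 0.62], [250.2, 235.6, 0.56]], [[244.5, 207.4, 0.69]]] [0.4869 0.128  0.1628]
peg_ball [[[271.9, 235.2, 0.62], [250.2, 237.6, 0.22]], [[246.0, 231.4, 0.63]]] [0.4508 0.1337 0.1651]
expected [0.5729 0.1536 0.15  ] [0.5125 0.1415 0.1574] [0.4512 0.1293 0.165 ]
[[226.5191 233.853 ]
 [248.7851 234.1537]
 [272.14   234.4622]]
[[240.5431 184.1537]
 [244.1762 207.4725]
 [247.9773 231.6932]]
```

View pics/c5.png

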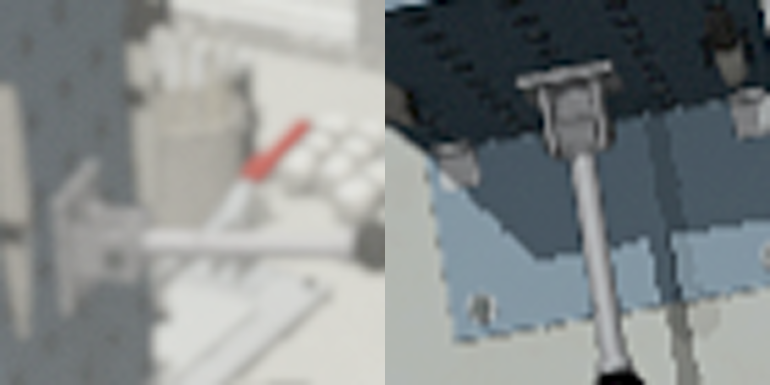

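The peg is out on its stop: the ball measures (0.451,0.134,0.165) and (0.451,0.129,0.165) was expected. Next I'm going above the amber roll.

{"api": "move_arm", "payload": {"plan": [[0, 0, 8, 3, 4.7, 0, 0.2], [0, 0, 16, 6, 9.4, 0, 0.2], [0, 0, 24, 9, 14.1, 0, 0.2], [0, 0, 32, 12, 18.8, 1, 0.2], [0, -1, 33.4, 14.8, 23.4, 1.8, 0.2]]}}

```text
time_s: 11.3
position: [0.4865, -0.2605, 0.2477]
tool_rot: [[0.925, -0.38, 0.007], [-0.38, -0.925, 0.005], [0.004, -0.007, -1.0]]
ft_force: [-0.1, -0.1, 0.4]
grip_width: 0.0514
gripper_force: 0.0
```

```bash
cat >> h.py <<'E'
A=np.array([.5055,-.2857]);RA=Rt(0,np.array([.927,-.375,0]))
E
python3 - <<'E'
from h import *
o=env.observe();print(o["time_s"],o["position"],o["q"],row([*A,.24],RA))
ps=[env.get_image(n) for n in("scene","top")]
for p in ps: print([[(np.round(x["pixel"],1),x["conf"]) for x in env.tip_of(k,p)[:2]] for k in("amber_roll","green_roll")])
E
```

```text
11.3 [ 0.48649783 -0.26051682  0.24774092] [-40.70688884  20.35212754  69.31157708   0.46289549  90.23515374
  71.62789079] ([-0.4, -0.2, -0.3], [2.71, 1.61, 0.77])
[[(array([317.9, 204.4]), 0.64)], [(array([300.6, 206.4]), 0.63)]]
[[(array([404.5, 216.2]), 0.49)], [(array([379.2, 203.4]), 0.86)]]
```

{"api": "move_arm", "payload": {"plan": [[0, 0, 0, 2.7, 1.6, 0.8, 0.2], [0, 0, 0, 2.7, 1.6, 4.8, 0.2], [0, 0, 0, 2.7, 1.6, 6.8, 0.2], [0, 0, 0, 2.7, 1.6, 6.8, 0.2]]}}

```text
time_s: 12.0
position: [0.5034, -0.2828, 0.1778]
tool_rot: [[0.927, -0.376, 0.003], [-0.376, -0.927, 0.009], [-0.001, -0.009, -1.0]]
ft_force: [0.2, 1.0, 0.4]
grip_width: 0.0516
gripper_force: 0.0
```

```bash
python3 - <<'E'
from h import *
np.set_printoptions(precision=2,suppress=True)
ps=[env.get_image(n) for n in("scene","top")]
o=env.observe();P=np.array(o["position"]);R=np.array(o["tool_rot"]);print(o["time_s"],P,o["ft_force"],row([*A,.11],RA))
c=[]
for p,(x,y) in zip(ps,((315,195),(402,215))):
    print(proj(p,[P+s*R[:,1]-R[:,2]*.02 for s in(-.0255,.0255)]).ravel())
    g=(255*(p["color"][y-32:y+32,x-32:x+32,::-1]/255)**.6).astype(np.uint8)
    c.append(cv2.resize(g,None,fx=6,fy=6,interpolation=cv2.INTER_CUBIC))
cv2.imwrite("pics/c6.png",np.hstack(c))
E
```

```text
12.1 [ 0.5  -0.28  0.18] [-0.48  0.63  0.52] ([-0.4, -0.3, -0.1], [0.09, 0.17, 7.1])
[313.01 168.88 324.54 165.28]
[407.1  209.03 426.06 217.32]
```

View pics/c6.png

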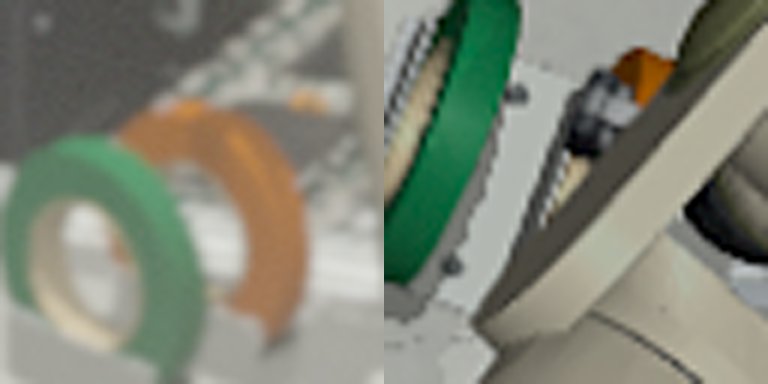

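The top view is mostly blocked by the arm. The scene view shows the amber rim's top at about (315.5,180.5), with the gripper above it near (313,165). I'm descending with force checks.

{"api": "move_arm", "payload": {"plan": [[0, 0, 0, 0.1, 0.2, 2.5, 0.2], [0, 0, 0, 0.1, 0.2, 4.5, 0.2], [0, 0, 0, 0.1, 0.2, 5.5, 0.2]]}}

```text
time_s: 12.4
position: [0.5053, -0.2863, 0.1247]
tool_rot: [[0.926, -0.376, 0.006], [-0.376, -0.926, 0.005], [0.004, -0.007, -1.0]]
ft_force: [-0.2, -0.2, 0.7]
grip_width: 0.0512
gripper_force: 0.0
```

```bash
python3 - <<'E'
from h import *
p=env.get_image("scene");print(proj(p,[[*A,.152],[*A,.082]]))
o=env.outline_of("amber_roll",p);print([(x["conf"],x["bbox"]) for x in o[:2]])
for z in(.13,.14,.15): print(proj(p,[[.505+s*.375,-.286+s*.927,z] for s in(-.0255,.0255)]).ravel())
E
```

```text
[[318.45977519 181.26987342]
 [318.02742928 201.22461731]]
[(0.76, [319.8, 201.2, 30.5, 43.3])]
[324.10946666 185.6273738  312.79482636 189.62914663]
[324.18490304 182.77204484 312.84342976 186.7321652 ]
[324.26041294 179.90271464 312.8920341  183.82065017]
```

{"api": "move_arm", "payload": {"plan": [[0, 0, 0, 0, 0, 1.4, 0.2], [0, 0, 0, 0, 0, 1.4, -0.2], [0, 0, 0, 0, 0, 1.4, -0.5], [0, 0, 0, 0, 0, 1.4, -0.6], [0, 0, 0, 0, 0, 1.4, -0.6]], "squeeze": 40}}

```text
time_s: 13.0
position: [0.5058, -0.2867, 0.1114]
tool_rot: [[0.926, -0.377, 0.007], [-0.377, -0.926, 0.005], [0.005, -0.007, -1.0]]
ft_force: [-0.6, 0.4, 6.7]
grip_width: 0.0231
gripper_force: 41.5
```

{"api": "move_arm", "payload": {"plan": [[0, 0, 0, 0, 0, 0, -0.6], [0, 0, 0, 0, 0, 0, -0.6]]}}

```text
time_s: 13.2
position: [0.5058, -0.2867, 0.1114]
tool_rot: [[0.926, -0.377, 0.007], [-0.377, -0.926, 0.005], [0.005, -0.007, -1.0]]
ft_force: [-0.3, 1.3, 7.3]
grip_width: 0.0229
gripper_force: 41.5
```

{"api": "move_arm", "payload": {"plan": [[0, 0, 0, 0, 0, -1.5, -0.6], [0, 0, 0, 0, 0, -4, -0.6], [0, 0, 0, 0, 0, -7.5, -0.6], [0, 0, 0, 0, 0, -11, -0.6], [0, 0, 0, 0, 0, -14, -0.6]]}}

```text
time_s: 13.7
position: [0.5045, -0.2872, 0.252]
tool_rot: [[0.926, -0.377, 0.006], [-0.377, -0.926, 0.005], [0.004, -0.007, -1.0]]
ft_force: [0.4, 0.4, -2.0]
grip_width: 0.0229
gripper_force: 40.6
```

```bash
python3 - <<'E'
from h import *
np.set_printoptions(precision=4,suppress=True)
o=env.observe();print(o["time_s"],o["position"],o["q"],o["grip_width"],o["ft_force"])
p=env.get_image("scene");print([(x["conf"],x["bbox"]) for x in env.outline_of("amber_roll",p)[:1]],proj(p,[np.array(o["position"])+[0,0,-.029]]))
F=np.array([.5984,.1587,.15]);H=F-.026*n;u=-n*np.cos(.12)+Z*np.sin(.12)
RP=Rt(0,np.array([-n[1],n[0],0]))
for k,(P) in dict(pre=H-n*.21+[0,0,.165+.03-.15]).items(): print(k,P,row(P,RP))
E
```

```text
13.7 [ 0.5045 -0.2872  0.252 ] [-41.5641  23.3016  63.9971   0.4606  92.6464  70.5874] 0.022920491183798002 [ 0.4417  0.3917 -2.0417]
[] [[319.3956 160.2022]]
pre [0.367  0.1124 0.195 ] ([0.5, -0.6, -123.4], [-27.99, -31.86, 5.81])
```

Roll held, with about 2 N of weight. I'll raise it, then swing clear of the green roll while turning it.

{"api": "move_arm", "payload": {"plan": [[0, 0, 0, -2, 0, -3, -0.6], [0, 0, -8, -6, 0, -4, -0.6], [0, 0, -16, -9, -3, -4, -0.6], [0, 0, -24, -11, -7, -4, -0.6], [0, 0, -32, -13, -11, -4, -0.6]]}}

```text
time_s: 14.3
position: [0.4242, -0.1352, 0.2897]
tool_rot: [[0.984, 0.175, 0.004], [0.175, -0.984, 0.007], [0.005, -0.006, -1.0]]
ft_force: [1.2, 0.3, -1.6]
grip_width: 0.0227
gripper_force: 40.6
```

```bash
cat >> h.py <<'E'
F=np.array([.5984,.1587,.15]);H=F-.026*n;RP=Rt(0,np.array([-n[1],n[0],0]))
E
python3 - <<'E'
from h import *
o=env.observe();P=H-n*.19;P[2]=.19
print(o["time_s"],o["position"],o["q"],o["grip_width"],P,row(P,RP))
E
```

```text
14.3 [ 0.42424846 -0.13522184  0.28969216] [-33.28935687   7.90884754  79.56020351   0.46747923  92.5424595
  46.62585298] 0.0227455333206221 [0.3865904 0.1163424 0.19     ] ([-0.0, -0.5, -91.2], [0.65, -25.37, 10.13])
```

{"api": "move_arm", "payload": {"plan": [[0, 0, -8.5, -1, -4, 0, -0.6], [0, 0, -17, -2, -8, 0, -0.6], [0, 0, -25.5, -3, -12, 0, -0.6], [0, 0, -34, -3, -16, 0, -0.6], [0, 0, -42.5, -3, -18, 0, -0.6]]}}

```text
time_s: 14.8
position: [0.3634, 0.0378, 0.2907]
tool_rot: [[0.604, 0.797, 0.005], [0.797, -0.604, 0.007], [0.008, -0.0, -1.0]]
ft_force: [0.7, -0.2, -1.5]
grip_width: 0.0231
gripper_force: 40.6
```

{"api": "move_arm", "payload": {"plan": [[0, 0, -8.5, 0, 0, 0, -0.6], [0, 0, -17, 0, 0, 0, -0.6], [0, 0, -25.5, 0, 0, 0, -0.6], [0, 0, -34, 0, 0, 0, -0.6], [0, 0, -42.5, 0, 0, 0, -0.6]]}}

```text
time_s: 15.3
position: [0.3645, 0.0357, 0.2904]
tool_rot: [[-0.091, 0.996, 0.004], [0.996, 0.091, 0.006], [0.006, 0.004, -1.0]]
ft_force: [-0.3, -0.5, -2.5]
grip_width: 0.0229
gripper_force: 40.6
```

```bash
python3 - <<'E'
from h import *
o=env.observe();P=H-n*.19;P[2]=.19
print(o["time_s"],o["position"],o["q"],o["grip_width"],P,row(P,RP))
E
```

```text
15.3 [0.36448    0.0356614  0.29038984] [-13.46072357  -0.89155072  89.06284716   0.40727982  91.70493767
 -18.67109943] 0.022940262667189033 [0.3865904 0.1163424 0.19     ] ([0.3, -0.3, -6.1], [7.77, 2.89, 10.1])
```

{"api": "move_arm", "payload": {"plan": [[0, 0, -6.1, 4, 1, 2, -0.6], [0, 0, -6.1, 8, 1.5, 5, -0.6], [0, 0, -6.1, 8, 2, 8, -0.6], [0, 0, -6.1, 8, 2.9, 10.1, -0.6], [0, 0, -6.1, 8, 2.9, 10.1, -0.6]]}}

```text
time_s: 15.8
position: [0.3863, 0.1186, 0.1881]
tool_rot: [[-0.191, 0.982, -0.001], [0.982, 0.191, 0.006], [0.006, 0.0, -1.0]]
ft_force: [0.3, 0.1, -0.9]
grip_width: 0.0228
gripper_force: 40.0
```

```bash
python3 - <<'E'
from h import *
np.set_printoptions(precision=4,suppress=True)
ps=[env.get_image(n) for n in("scene","top")]
o=env.observe();P=H-n*.19+d*.002;P[2]=.19
print(o["time_s"],o["position"],o["q"],o["ft_force"],P,row(P,RP))
C=np.array(o["position"])-[0,0,.029]
for p in ps:
    a=env.outline_of("amber_roll",p);t=env.tip_of("amber_roll",p);b=env.tip_of("peg_ball",p)
    print([(x["conf"],x["bbox"]) for x in a[:1]],[(x["conf"],x["pixel"]) for x in t[:1]],proj(p,[C]),"ball",[(x["conf"],x["pixel"]) for x in b[:1]])
E
```

```text
15.9 [0.3873 0.1182 0.191 ] [ -0.1479   7.6322  96.6742   0.3595  75.4459 -11.1979] [-0.0849 -1.7504 -1.8691] [0.3862 0.1183 0.19  ] ([0.3, -0.3, -0.3], [0.03, -0.11, 0.1])
[(0.76, [297.1, 239.8, 24.8, 58.1])] [(0.68, [295.1, 240.4])] [[296.9311 238.9607]] ball [(0.79, [273.8, 234.2])]
[] [] [[251.7379 257.3219]] ball [(0.49, [248.7, 231.8])]
```

The roll's centre is at scene (295,240), close to the predicted (297,239), and it lines up with the ball. I'm sliding it over.

{"api": "move_arm", "payload": {"plan": [[0, 0, 0, 0, 2.5, 0, -0.6], [0, 0, 0, 0, 5, 0, -0.6], [0, 0, 0, 0, 7.5, 0, -0.6], [0, 0, 0, 0, 10, 0, -0.6], [0, 0, 0, 0, 12.5, 0, -0.6]]}}

```text
time_s: 16.7
position: [0.5113, 0.1422, 0.192]
tool_rot: [[-0.19, 0.982, 0.006], [0.982, 0.19, 0.006], [0.005, 0.007, -1.0]]
ft_force: [0.4, 0.2, -1.3]
grip_width: 0.023
gripper_force: 40.1
```

```bash
python3 - <<'E'
from h import *
np.set_printoptions(precision=4,suppress=True)
ps=[env.get_image(n) for n in("scene","top")]
o=env.observe();print(o["time_s"],o["position"],o["ft_force"],o["grip_width"])
C=np.array(o["position"])-[0,0,.029]
for p in ps:
    print([[(x["conf"],x["pixel"]) for x in env.tip_of(k,p)[:1]] for k in("amber_roll","peg_ball")],proj(p,[C]))
E
```

```text
16.8 [0.5125 0.1422 0.1914] [ 0.5248 -0.5526 -1.415 ] 0.02324910038539197
[[(0.57, [250.1, 232.3])], [(0.73, [309.6, 279.3])]] [[248.6064 232.5203]]
[[], [(0.44, [245.0, 230.2])]] [[243.7151 207.3204]]
```

{"api": "move_arm", "payload": {"plan": [[0, 0, 0, 0, 0, 1.5, -0.6], [0, 0, 0, 0, 0, 2.8, -0.6], [0, 0, 0, 0, 0, 3.2, -0.6], [0, 0, 0, 0, 0, 3.2, -0.6]]}}

```text
time_s: 17.4
position: [0.5099, 0.1423, 0.1597]
tool_rot: [[-0.19, 0.982, 0.005], [0.982, 0.19, 0.006], [0.005, 0.006, -1.0]]
ft_force: [0.2, -0.1, -0.8]
grip_width: 0.0232
gripper_force: 40.1
```

{"api": "move_arm", "payload": {"plan": [[0, 0, 0, 0, 0, 0.3, -0.6], [0, 0, 0, 0, 0, 0.3, -0.6]]}}

```text
time_s: 17.6
position: [0.5105, 0.1423, 0.1569]
tool_rot: [[-0.19, 0.982, 0.006], [0.982, 0.19, 0.006], [0.005, 0.007, -1.0]]
ft_force: [-0.2, 0.9, -0.0]
grip_width: 0.0229
gripper_force: 40.2
```

{"api": "move_arm", "payload": {"plan": [[0, 0, 0, 0, 0, 0.2, -0.6], [0, 0, 0, 0, 0, 0.2, -0.6]]}}

```text
time_s: 17.8
position: [0.5107, 0.1424, 0.155]
tool_rot: [[-0.19, 0.982, 0.006], [0.982, 0.19, 0.006], [0.005, 0.007, -1.0]]
ft_force: [0.3, -1.0, 0.5]
grip_width: 0.0231
gripper_force: 40.5
```

{"api": "move_arm", "payload": {"plan": [[0, 0, 0, 0, 0, 0.2, -0.6], [0, 0, 0, 0, 0, 0.2, -0.6]]}}

```text
time_s: 18.0
position: [0.5109, 0.1424, 0.1544]
tool_rot: [[-0.191, 0.982, 0.008], [0.982, 0.19, 0.006], [0.004, 0.009, -1.0]]
ft_force: [-3.0, 0.1, 12.2]
grip_width: 0.0229
gripper_force: 42.1
```

The roll is touching the rod. I'm easing up 1 mm, opening, and lifting away.

{"api": "move_arm", "payload": {"plan": [[0, 0, 0, 0, 0, -0.1, -0.6], [0, 0, 0, 0, 0, -0.1, -0.3], [0, 0, 0, 0, 0, -0.1, -0.1], [0, 0, 0, 0, 0, -0.1, 0.1], [0, 0, 0, 0, 0, -0.1, 0.1]]}}

```text
time_s: 18.5
position: [0.5105, 0.1423, 0.1535]
tool_rot: [[-0.19, 0.982, 0.005], [0.982, 0.19, 0.006], [0.005, 0.006, -1.0]]
ft_force: [-0.2, -0.9, -0.0]
grip_width: 0.0469
gripper_force: 0.0
```

{"api": "move_arm", "payload": {"plan": [[0, 0, 0, 0, 0, 0, 0.1], [0, 0, 0, 0, 0, -1.5, 0.1], [0, 0, 0, 0, 0, -4, 0.1], [0, 0, 0, 0, 0, -8, 0.1], [0, 0, 0, 0, -4, -12, 0.1]]}}

```text
time_s: 19.0
position: [0.4768, 0.1348, 0.2696]
tool_rot: [[-0.19, 0.982, 0.006], [0.982, 0.19, 0.006], [0.005, 0.007, -1.0]]
ft_force: [0.2, -0.6, 0.4]
grip_width: 0.0468
gripper_force: 0.0
```

{"api": "move_arm", "payload": {"plan": [[0, 0, 0, 0, -4, -2, 0.1], [0, 0, 0, -4, -8, -2, 0.1], [0, 0, 0, -8, -12, -2, 0.1], [0, 0, 0, -12, -16, -2, 0.1], [0, 0, 0, -16, -16, -2, 0.1]]}}

```text
time_s: 19.5
position: [0.3463, -0.0471, 0.2875]
tool_rot: [[-0.192, 0.981, 0.007], [0.981, 0.192, 0.006], [0.004, 0.008, -1.0]]
ft_force: [2.5, 0.4, -0.2]
grip_width: 0.0469
gripper_force: 0.0
```

```bash
python3 - <<'E'
from h import *
np.set_printoptions(precision=4,suppress=True)
ps=[env.get_image(n) for n in("scene","top")]
o=env.observe();print(o["time_s"],o["position"],o["ft_force"],o["grip_width"])
u=-n*np.cos(.12)+Z*np.sin(.12)
for k in("amber_roll","peg_ball","green_roll","uv_meter","gauge_block"):
    r=[env.tip_of(k,p) for p in ps];print(k,[[(x["conf"],x["pixel"]) for x in q[:1]] for q in r],tri(ps,[q[0]["pixel"] for q in r]) if all(r) else"")
for p in ps: print([(x["conf"],x["bbox"]) for x in env.outline_of("amber_roll",p)[:1]],proj(p,[H+.062*u-[0,0,.032],H+.125*u]))
E
```

```text
19.6 [ 0.3481 -0.0519  0.2871] [0.9177 0.2213 0.7374] 0.04706042391111383
amber_roll [[(0.68, [251.5, 244.7])], [(0.9, [245.0, 212.5])]] [0.5032 0.1427 0.1295]
peg_ball [[(0.5, [271.9, 235.7])], [(0.54, [246.9, 231.9])]] [0.4506 0.1321 0.1629]
green_roll [[(0.65, [299.3, 207.0])], [(0.59, [378.5, 201.8])]] [ 0.5404 -0.2122  0.0843]
uv_meter [[(0.82, [310.1, 278.0])], [(0.91, [287.6, 259.4])]] [0.384  0.0318 0.0004]
gauge_block [[(0.88, [289.9, 302.1])], [(0.94, [244.2, 259.8])]] [ 0.3813  0.1567 -0.0012]
[(0.69, [251.5, 247.3, 23.2, 55.3])] [[249.2416 245.1611]
 [272.14   234.4622]]
[(0.73, [245.9, 212.8, 58.6, 22.3])] [[245.4672 208.5337]
 [247.9773 231.6932]]
```

{"api": "move_arm", "payload": {"plan": [[0, 0, 0, 0, 0, 0, 0.1], [0, 0, 0, 0, 0, 0, 0.1], [0, 0, 0, 0, 0, 0, 0.1], [0, 0, 0, 0, 0, 0, 0.1], [0, 0, 0, 0, 0, 0, 0.1]]}}

```text
time_s: 20.7
position: [0.3488, -0.0471, 0.287]
tool_rot: [[-0.19, 0.982, 0.005], [0.982, 0.19, 0.006], [0.005, 0.006, -1.0]]
ft_force: [0.1, 0.1, -0.3]
grip_width: 0.0469
gripper_force: 0.0
```

```bash
python3 - <<'E'
from h import *
ps=[env.get_image(n) for n in("scene","top")]
for p,f,(x,y) in zip(ps,("s0","t0"),((290,299),(244,257))):
    a=cv2.cvtColor(p["color"],cv2.COLOR_RGB2GRAY);b=cv2.cvtColor(cv2.imread(f"pics/{f}.png"),cv2.COLOR_BGR2GRAY)
    r=cv2.matchTemplate(a[y-24:y+24,x-24:x+24],b[y-15:y+15,x-17:x+17],cv2.TM_CCOEFF_NORMED);_,v,_,l=cv2.minMaxLoc(r);print(f,v,l[0]-7,l[1]-9)
    print([(k,[(round(q["conf"],2),np.round(q["pixel"],1).tolist()) for q in env.tip_of(k,p)[:1]]) for k in("gauge_block","amber_roll","peg_ball","panel_spare")])
E
```

```text
s0 0.9325868487358093 0 0
[('gauge_block', []), ('amber_roll', [(0.77, [250.1, 245.8])]), ('peg_ball', [(0.73, [216.9, 235.1])]), ('panel_spare', [(0.59, [214.8, 337.3])])]
t0 0.9357119202613831 0 0
[('gauge_block', [(0.96, [243.0, 254.7])]), ('amber_roll', [(0.66, [243.6, 212.9])]), ('peg_ball', [(0.51, [247.0, 230.8])]), ('panel_spare', [(0.55, [173.9, 225.9])])]
```

The bystanders haven't moved, the roll hangs still and the peg is on its stop. I'm handing the job in.

```bash
python3 -c "
from rig import env
print(env.close_job())"
```

```text
the job is handed in; nothing more can be done
None
```

The peg is out on its stop and the amber roll hangs on it between the panel and the ball. The green roll is still in the rack, the other things I checked haven't moved, and the job was handed in after about 21 s of robot time.

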